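# Check the seismometer's temperature, then hold its mass lock open

### The job

Before the seismometer's mass is freed, check that the instrument has settled to the vault temperature: pick up the spot thermometer, hold it steady for two seconds with its lens about 5 cm from the green sensor cap and aimed at the middle of the cap, then lay it down flat, display up, on the rubber mat again and let go of it. Then pull the chrome knob of the mass-lock plunger straight up as far as it goes, so that the pin stands clear of its hole, and keep holding it there while I watch the recorder: finish while still holding it up. Do not bump the seismometer, do not drop the thermometer, and leave the loose parts on the pier where they lie.

Things in the scene. Friction and masses are not known exactly. Their poses are not given: they have to be found in the camera images.
- seismometer: fixed round instrument, too heavy to shift: base plate 212 mm across on three levelling screws, grey case 176 mm across, flat aluminium deck 188 mm across whose top is 142 mm above the pier. Origin on the instrument's axis at pier level, z up; its -y side carries the sensor cap, its +y side the mass lock; a low bubble level (7 mm high) lies on its -x side
- cap_center (a point): centre (half-way up) of the matte green sensor cap, an upright cylinder 56 mm in diameter and 44 mm high standing on the deck 50 mm to the -y side of the instrument's axis; this point is 164 mm above the pier. Axes as the seismometer's. It may be aimed at from any direction that gives a clear view; the outer side, away from the lock, is the most open
- lock_unit: mass lock, bolted on the deck 48 mm to the +y side of the instrument's axis: a dark steel bridge 26 mm (x) by 64 mm (y), 32 mm high, with a hexagon plunger body 24 mm over the flats on it up to 46 mm, and the chrome knob above that. Origin on the plunger's axis at deck level, axes as the seismometer's
- knob_grip (a point): middle of the gripping band of the plunger's chrome mushroom knob: 32 mm in diameter, the straight-sided band runs from 6.5 mm below to 6.5 mm above this point, and the top of the knob is 11 mm above it. Plunger down, it is 64.5 mm above the deck and 32.5 mm above the bridge; it moves with the plunger
- lock_plunger (a joint): travel of the spring plunger, straight up: 0 = down, its 10 mm pin 10 mm deep in the seat hole; 0.015 m = fully back against its stop. The pin leaves the hole at 0.010. The spring pulls it down with about 6 N at the start and 14 N at full travel, so it drops back if let go
- seat (a point): centre of the mouth of the seat hole, in the top face of the brass tongue of the mass under the bridge, on the plunger's axis, 14 mm above the deck
- thermo_center (a point): centre (half-way up, middle of the length) of the loose spot thermometer: about 110 g (80 to 150), 142 mm long in all. It has a grey rounded box body 36 mm wide and 30 mm high reaching from 72 mm behind this point to 48 mm ahead of it, and a round bare aluminium nose 27 mm in diameter ahead of that. x points along its line of sight, out of the lens; z up out of the face with the display. It lies on the mat, display up, and reads continuously (no trigger)
- thermo_lens (a point): centre of the thermometer's lens, on the front face of the nose, 70 mm ahead of its centre at the same height. Axes as the thermometer's: x is the line of sight
- mat: fixed black rubber mat on the pier, 240 mm (x) by 190 mm (y), 4 mm thick; origin at the centre of its underside
- connector_shell: loose grey connector shell standing on end, 36 mm in diameter, 56 mm high, bystander; origin at the centre of its foot
- rod_stub: loose copper earth rod stub, 110 mm long, lying along its x axis in a brass clamp, 24 mm high (32 mm with the clamp screw), bystander; origin under its middle
- ferrule: loose white nylon ferrule, a ring 30 mm in diameter and 22 mm high, bystander; origin at the centre of its foot
Mind the look-alikes: they are no part of the job. Of the things shaped like the part that bears thermo_center, the grey one is meant.

How it is judged:
By the outcome, as a careful person would: the job done as asked, in the order asked, and still so for the second after the job is handed in, while the arm keeps its last pose, push and grip.
It also fails if it takes over 56 s, if anything falls off the work surface, if the arm or the gripper's body presses on something with over 40 N, if the wrist force passes 120 N, or if a joint passes its speed limit or range.

### The arm

A 6-joint arm with a two-finger parallel gripper is mounted at the origin on the work surface. World frame = base frame: x ahead of the robot, y to its left, z up, the work surface at z = 0. Lengths are in m, angles in rad, forces in N, time in s.
With the tool pointing down it reaches from about 0.275 to 0.775 m from the base axis. Payload 14.6 kg.
Tool frame: the origin (TCP) lies at the very end of the fingers, on their centre line; the grasp point (between the pads) lies 19 mm behind it; z points along the fingers, y is the direction in which the jaws open and shut (so a half turn about z gives the same grasp; the last joint's range is limited). The gripper opens to 85 mm and grips with 20 to 120 N. Pads are 22 mm wide; open, the fingers measure 114 mm over their backs; the gripper's body (76 mm by 85 mm) begins 54 mm behind the grasp point. The pads swing forward as they close: fully open they stand 13 mm farther back than shut.
Start: joints at [-1.354, 0.263, -0.048, 1.259, 0, 1.415], TCP at [0.191, -0.489, 0.205] pointing down, gripper open.
Joint ranges: [-2.65, 2.65], [-0.89, 1.7], [-1.18, 1.37], [-2.13, 2.11], [-1.35, 1.29], [-3.14, 3.14]. Speed limits (rad/s): [1.89, 1.89, 2.57, 2.79, 3.14, 3.14].

### API

Orientations are given as a unit quaternion [x, y, z, w].
In Python, from bench import bot gives the robot as it stands.
- The arm moves only by the tool drive_tool, never from a script. Its argument "plan" is a list of rows, each an object of numbers: "x", "y", "z": the shift along the tool's x, y, z each as a share of 300 mm, from -1 to 1; "ax", "ay", "az": the turn, a rotation vector about the tool's x, y, z each as a share of 60 degrees, from -1 to 1; "grip": the closure, from -1 (fully open) to 1 (shut), so that 0 is half open. In form: [{"x": .., "y": .., "z": .., "ax": .., "ay": .., "az": .., "grip": ..}, ...]. A call has 1 to 12 rows; each row shifts and turns the commanded pose from where the row before left it, along the tool's axes as they then stand; what a row does not reach is not made up. A row lasts 1/10 s, in which the tool goes at most 50 mm and 8.59 degrees, less where a joint would pass 70% of its speed; a pose out of reach is approached as far as the arm can. A call with a number of a shift or a turn outside -1 to 1 is refused whole. A call with a gripper value outside its range is refused whole. The fingers move at their own pace and stop on an object; "force" is the grip in N (left out, the last holds). Time passes only in rows, so rows that do not move let the fingers close. It gives the time, the measured TCP pose, the force and the opening at its end, in the units of the state.
- bot.read_state(): the state, without advancing time (a new reading comes with each control period).
- bot.get_image(name): name is "side" or "top"; returns a dict with "pixels" (384x512x3 uint8, red, green, blue), "fx", "fy", "cx", "cy" (pixels), "R" (3x3) and "t" (3): a world point X has camera coordinates R X + t. Camera axes: x right, y down, z forward; pixel columns grow to the right and rows downward; lengths in m; the calibration is good to about 2 mm. A picture is of the moment at which its call begins. There is no depth.
- bot.job_done(): hands the job in, once; it reports no verdict.
The state is a dict: "time_s": time; "q": joint angles; "dq": joint speeds; "tau": joint torques, N m; "eef_pos": TCP position; "eef_rot": TCP orientation; "force": force on the tool from outside, world axes, zero at the start; "ft_torque": the same for the moment, N m; "finger_gap": opening from 0.0 (shut) to 1.0 (fully open).
Only numpy, scipy, OpenCV 4.12 (cv2) and the standard library are available. Lean on these libraries where they do the work, as an engineer would, in place of code of your own. Each camera call takes 0.05 s, during which the arm holds its last target.

## Working session

There is one attempt and no reset: what is moved stays moved. The work goes in short steps, Python scripts to look and compute and a tool call to move; the robot and the scene stay as the last step left them, time stands still between calls to the robot, and variables do not carry over. Pictures are saved under pics/ and viewed, and the job is handed in when it is done.

Besides the shell and the picture viewer there is one more tool, called after "Call:" as a command line: name --argument value ..., lists and objects as JSON in quotes. drive_tool: Moves the arm, as the interface text tells. Its arguments: {"type":"object","properties":{"plan":{"type":"array"},"force":{"type":"number"}},"required":["plan"]}

```bash
ls; mkdir -p pics
python3 - <<'E'
from bench import bot
import cv2,pickle
s=bot.read_state();print({k:s[k] for k in("time_s","eef_pos","eef_rot","force","finger_gap")})
for n in("side","top"):
    d=bot.get_image(n);pickle.dump(d,open(n+".pkl","wb"))
    cv2.imwrite(f"pics/{n}0.png",d["pixels"][:,:,::-1])
    print(n,d["fx"],d["fy"],d["cx"],d["cy"],d["R"],d["t"])
E
```

```text
pics
{'time_s': 0.0, 'eef_pos': array([ 0.19067027, -0.48882403,  0.20471793]), 'eef_rot': array([ 9.82769781e-01,  1.84833081e-01, -3.07059561e-07, -5.38726864e-04]), 'force': array([ 0.79409951,  0.83444016, -0.25689259]), 'finger_gap': 0.996576247536473}
side 478.78523143033306 478.78523143033306 245.88553010553517 191.38413839422455 [[-0.9997208  -0.02279755 -0.00621191]
 [-0.00859247  0.5956536  -0.80319547]
 [ 0.02201104 -0.80291784 -0.59568318]] [0.54674807 0.15320344 1.44087858]
top 454.1120733010614 454.1120733010614 250.784775034748 189.41136510876376 [[-2.88151884e-02 -9.99569643e-01 -5.49678476e-03]
 [-9.77069858e-01  2.93262880e-02 -2.10889689e-01]
 [ 2.10960131e-01 -7.06083402e-04 -9.77494411e-01]] [-0.02538874  0.5672154   1.29665197]
```

View pics/side0.png

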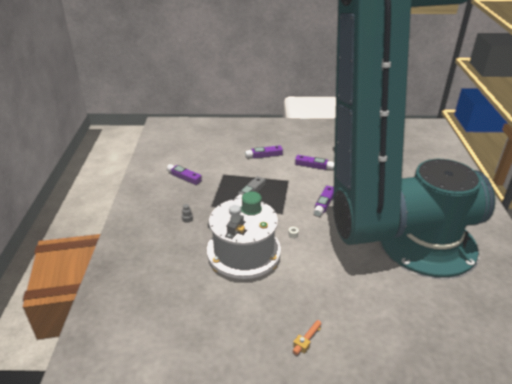

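View pics/top0.png

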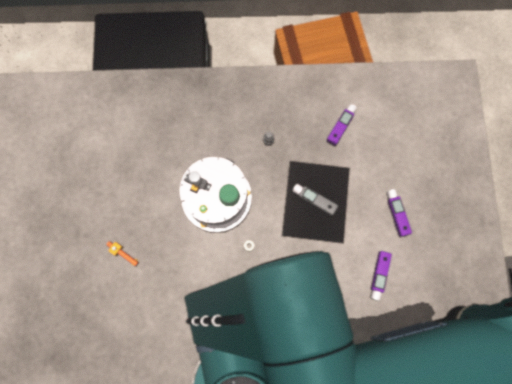

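Side view: the seismometer is at about (243,240) with its green cap at (251,202), and the grey thermometer is on the mat near (253,186). Top view: the grey thermometer is on the mat at about (315,199). Four purple look-alikes are at (342,125), (399,213) and (381,275) in the top view, plus one more in the side view. The grey one on the mat fits the description, so I'll confirm it enlarged.

Run:
```python
import cv2,pickle,numpy as np
t=pickle.load(open("top.pkl","rb"))["pixels"][:,:,::-1];s=pickle.load(open("side.pkl","rb"))["pixels"][:,:,::-1]
a=cv2.resize(t[145:265,170:370],None,fx=4,fy=4,interpolation=cv2.INTER_CUBIC)
b=cv2.resize(s[165:285,190:320],None,fx=4.6,fy=4.6,interpolation=cv2.INTER_CUBIC)
cv2.imwrite("pics/ct.png",a);cv2.imwrite("pics/cs.png",b)
```

```text
(no output)
```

View pics/ct.png

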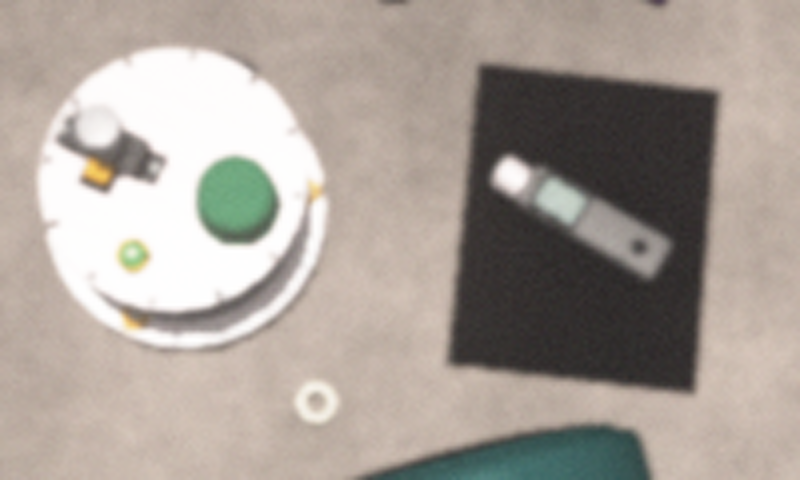

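View pics/cs.png

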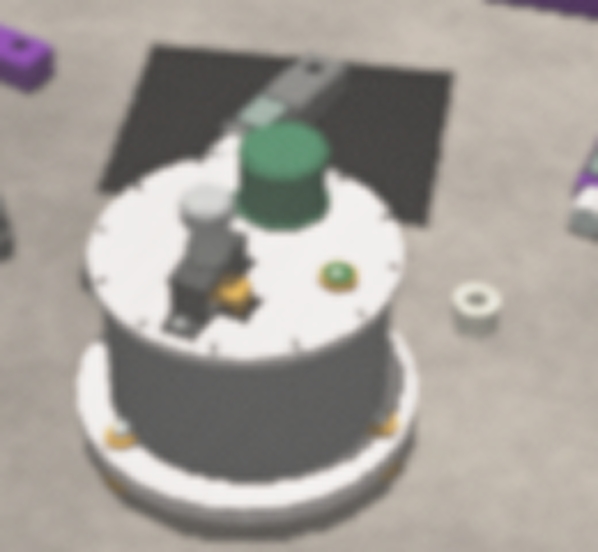

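The crops confirm it: the grey body with display, on the mat, has its bright nose to the left, pointing at +y. The knob in the top crop is at (98,128), the cap at (237,199) and the bubble at (133,255).

```bash
cat > h.py <<'E'
import numpy as np,cv2,pickle
def ray(d,u,v):
    c=-d["R"].T@d["t"]; r=d["R"].T@np.array([(u-d["cx"])/d["fx"],(v-d["cy"])/d["fy"],1.]); return c,r
def onz(d,u,v,z):
    c,r=ray(d,u,v); return c+r*(z-c[2])/r[2]
def proj(d,X):
    p=d["R"]@np.asarray(X)+d["t"]; return np.array([d["fx"]*p[0]/p[2]+d["cx"],d["fy"]*p[1]/p[2]+d["cy"]])
def tri(d1,p1,d2,p2):
    c1,r1=ray(d1,*p1);c2,r2=ray(d2,*p2)
    A=np.stack([r1,-r2],1);x=np.linalg.lstsq(A,c2-c1,rcond=None)[0]
    a=c1+r1*x[0];b=c2+r2*x[1];return (a+b)/2,np.linalg.norm(a-b)
def big(m):
    n,l,s,c=cv2.connectedComponentsWithStats(m.astype(np.uint8));k=1+np.argmax(s[1:,4]);return l==k
E
python3 - <<'E'
from h import *
T=pickle.load(open("top.pkl","rb"));S=pickle.load(open("side.pkl","rb"))
print("cams",-T["R"].T@T["t"],-S["R"].T@S["t"])
# mat + thermo
g=T["pixels"].astype(int); h=cv2.cvtColor(T["pixels"],cv2.COLOR_RGB2HSV).astype(int)
m=np.zeros(g.shape[:2],bool); sub=np.s_[155:245,280:355]
m[sub]=(g.max(2)<75)[sub]; m=big(m)
cnt=cv2.findContours(m.astype(np.uint8),cv2.RETR_EXTERNAL,cv2.CHAIN_APPROX_NONE)[0][0]
r=cv2.minAreaRect(cnt);bx=cv2.boxPoints(r)
P=np.array([onz(T,*b,.004)[:2] for b in bx]);print("mat",P,P.mean(0),[np.linalg.norm(P[i]-P[i-1]) for i in range(4)])
hull=np.zeros(m.shape,np.uint8);cv2.fillPoly(hull,[cv2.convexHull(cnt)],1)
hull=cv2.erode(hull,np.ones((3,3)))
th=big((hull>0)&(g.max(2)>85))
v,u=np.nonzero(th)
W=np.array([onz(T,a,b,.024)[:2] for a,b in zip(u,v)])
W=W.astype(np.float32)
rr=cv2.minAreaRect(W);print("thermo rect",rr, "mean",W.mean(0));bp=cv2.boxPoints(rr);print(bp)
br=(g.min(2)>180)&th; vb,ub=np.nonzero(br);print("nose px",ub.mean(),vb.mean(),onz(T,ub.mean(),vb.mean(),.03))
vv,ss=np.linalg.eigh(np.cov(W.T));print("axis",ss[:,1],np.degrees(np.arctan2(*ss[::-1,1])))
for n,D in(("top",T),("side",S)):
    hh=cv2.cvtColor(D["pixels"],cv2.COLOR_RGB2HSV).astype(int)
    gm=big((abs(hh[:,:,0]-75)<18)&(hh[:,:,1]>80)&(np.arange(512)[None]<320)&(np.arange(384)[:,None]<240))
    v,u=np.nonzero(gm);print(n,"green",u.mean(),v.mean(),u.min(),u.max(),v.min(),v.max(),len(u))
    V=hh[:,:,2][gm];print(np.percentile(V,[5,25,50,75,95]))
    tm=gm&(hh[:,:,2]>(V.max()+V.min())/2);v,u=np.nonzero(tm);print("  topface",u.mean(),v.mean(),u.min(),u.max(),v.min(),v.max(),onz(D,u.mean(),v.mean(),.186))
E
```

```text
cams [ 0.27993562 -0.04109659  1.38695038] [0.51619658 1.07811547 0.98475579]
mat [[ 0.43140489 -0.13540153]
 [ 0.66430638 -0.16954643]
 [ 0.63887725 -0.3546401 ]
 [ 0.40766655 -0.31428868]] [ 0.53556377 -0.24346918] [np.float64(0.18045531814466106), np.float64(0.23539112018317618), np.float64(0.18683229500952667), np.float64(0.23470539884045516)]
thermo rect ((0.5419493913650513, -0.23485764861106873), (0.14773719012737274, 0.03687313571572304), 57.55596160888672) mean [ 0.5408244 -0.2369929]
[[ 0.4867618  -0.28730577]
 [ 0.5178796  -0.3070873 ]
 [ 0.597137   -0.18240952]
 [ 0.5660192  -0.162628  ]]
nose px 303.75925925925924 191.82407407407408 [ 0.56041069 -0.20343792  0.03      ]
axis [0.53507943 0.84480175] 57.65070175906253
top green 228.5737704918033 193.24043715846994 221 236 186 200 183
[161. 166. 168. 170. 171.]
  topface 228.2941176470588 193.0235294117647 221 235 186 200 [0.53096525 0.01905835 0.186     ]
side green 251.21917808219177 197.25342465753425 243 259 192 202 146
[135.   145.25 149.   150.   151.  ]
  topface 251.096 196.776 243 259 192 201 [0.53077004 0.02623118 0.186     ]
```

Run:
```python
from h import *
T=pickle.load(open("top.pkl","rb"));S=pickle.load(open("side.pkl","rb"))
for n,D,z in(("top",T,None),("side",S,None)):
    p=D["pixels"].astype(int)
    c=(228,193) if n=="top" else (251,200)
    print(n,[tuple(p[c[1]+k,c[0]]) for k in range(-16,26,3)])
    ex=p[:,:,1]-p[:,:,0]
    q=np.zeros(ex.shape,bool);q[c[1]-20:c[1]+25,c[0]-20:c[0]+20]=1
    gm=big((ex>22)&q)
    v,u=np.nonzero(gm);print(n,"green",u.min(),u.max(),v.min(),v.max(),u.mean(),v.mean(),len(u))
    tm=gm&(p[:,:,1]>(125 if n=="side" else 140));v,u=np.nonzero(tm);print(" topface",u.mean(),v.mean(),u.min(),u.max(),v.min(),v.max(),onz(D,u.mean(),v.mean(),.186))
a=cv2.resize(T["pixels"][150:240,175:260,::-1],None,fx=6.5,fy=6.5,interpolation=cv2.INTER_CUBIC);b=cv2.resize(S["pixels"][185:255,200:290,::-1],None,fx=8,fy=8,interpolation=cv2.INTER_CUBIC)
cv2.imwrite("pics/k_t.png",a);cv2.imwrite("pics/k_s.png",b)
```

```text
top [(np.int64(254), np.int64(253), np.int64(253)), (np.int64(254), np.int64(253), np.int64(253)), (np.int64(230), np.int64(230), np.int64(224)), (np.int64(111), np.int64(166), np.int64(126)), (np.int64(113), np.int64(172), np.int64(132)), (np.int64(110), np.int64(166), np.int64(127)), (np.int64(113), np.int64(169), np.int64(127)), (np.int64(113), np.int64(168), np.int64(129)), (np.int64(111), np.int64(159), np.int64(122)), (np.int64(90), np.int64(101), np.int64(87)), (np.int64(252), np.int64(251), np.int64(250)), (np.int64(254), np.int64(254), np.int64(254)), (np.int64(254), np.int64(254), np.int64(254)), (np.int64(254), np.int64(254), np.int64(253))]
top green 220 238 184 202 228.52296819787986 193.452296819788 283
 topface 228.3139534883721 192.8372093023256 220 238 184 201 [0.5314777  0.01899532 0.186     ]
side [(np.int64(145), np.int64(143), np.int64(140)), (np.int64(137), np.int64(145), np.int64(138)), (np.int64(105), np.int64(116), np.int64(107)), (np.int64(96), np.int64(149), np.int64(116)), (np.int64(97), np.int64(149), np.int64(116)), (np.int64(97), np.int64(149), np.int64(117)), (np.int64(93), np.int64(138), np.int64(110)), (np.int64(73), np.int64(91), np.int64(77)), (np.int64(74), np.int64(91), np.int64(79)), (np.int64(74), np.int64(91), np.int64(79)), (np.int64(110), np.int64(129), np.int64(114)), (np.int64(241), np.int64(238), np.int64(237)), (np.int64(240), np.int64(238), np.int64(236)), (np.int64(240), np.int64(238), np.int64(236))]
side green 242 260 191 204 251.05714285714285 197.46190476190475 210
 topface 250.63372093023256 196.84302325581396 242 260 191 202 [0.53204048 0.02655544 0.186     ]
```

View pics/k_t.png

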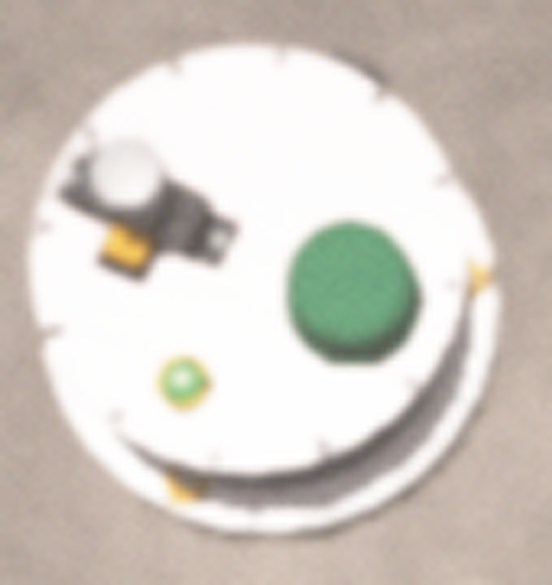

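View pics/k_s.png

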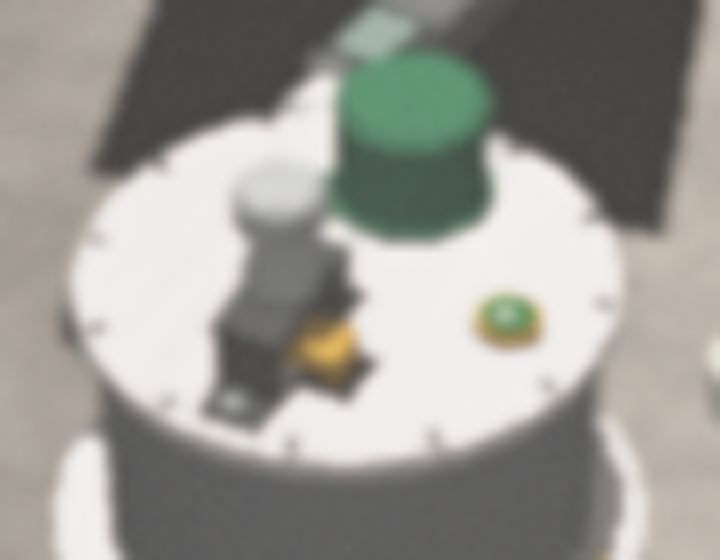

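Run:
```python
from h import *
T=pickle.load(open("top.pkl","rb"));S=pickle.load(open("side.pkl","rb"))
ct=(228.4,193.6);cs=(251.6,197.2);kt=(194.1,176.2);ks=(234.4,208.3)
print("cap",onz(T,*ct,.186),onz(S,*cs,.186),tri(T,ct,S,cs))
print("knob",onz(T,*kt,.214),onz(S,*ks,.214),tri(T,kt,S,ks))
# deck white ellipse in both
for n,D,b in(("top",T,(150,240,172,262)),("side",S,(185,262,200,290))):
    p=D["pixels"][b[0]:b[1],b[2]:b[3]].astype(int)
    m=big(p.min(2)>(215 if n=="top" else 205)); c=max(cv2.findContours(m.astype(np.uint8),cv2.RETR_EXTERNAL,cv2.CHAIN_APPROX_NONE)[0],key=len)
    h=cv2.convexHull(c)[:,0]+[b[2],b[0]]
    W=np.array([onz(D,*q,.142)[:2] for q in h]).astype(np.float32)
    print(n,len(h),cv2.minEnclosingCircle(W),W.min(0),W.max(0)); np.save(n+"deck.npy",h)
```

```text
cap [0.52936677 0.01880163 0.186     ] [0.52935451 0.02814236 0.186     ] (array([0.53008867, 0.01921204, 0.17939792]), np.float64(0.0012834914232259672))
knob [0.57355315 0.10779207 0.214     ] [0.57263978 0.11289622 0.214     ] (array([0.57363531, 0.10829903, 0.21057543]), np.float64(0.0015156675209491242))
top 34 ((0.5434944033622742, 0.06378236413002014), 0.10420426726341248) [ 0.44684124 -0.0399111 ] [0.64673483 0.15665665]
side 28 ((0.5545551180839539, 0.060914620757102966), 0.10157594829797745) [ 0.45906723 -0.03982856] [0.64599955 0.16206877]
```

Two-view checks: cap to knob measures 99 mm (98 expected), and the instrument axis from the cap and knob agrees with the deck circle. The thermometer rectangle is 148×37 mm (142×36 expected), with its axis at 57.6° and its centre at about (0.5425, -0.234). I'll turn first, then translate.

Call:
drive_tool --plan '[{"az":-0.1,"grip":-1},{"az":-0.1,"grip":-1},{"az":-0.1,"grip":-1},{"az":-0.1,"grip":-1},{"az":-0.1,"grip":-1},{"az":-0.105,"grip":-1},{"grip":-1}]'

```text
schema error: expected keys x, y, z, ax, ay, az, grip
```

```bash
cat >> h.py <<'E'
from scipy.spatial.transform import Rotation as Ro
def need(bot,target,yaw_deg):
    s=bot.read_state();R=Ro.from_quat(s["eef_rot"]).as_matrix()
    x=np.array([np.cos(np.radians(yaw_deg)),np.sin(np.radians(yaw_deg)),0]);z=np.array([0,0,-1.]);G=np.stack([x,np.cross(z,x),z],1)
    d=R.T@(np.asarray(target)-s["eef_pos"])
    print("t",round(s["time_s"],2),"pos",s["eef_pos"].round(4),"gap",round(s["finger_gap"],3),"F",s["force"].round(2))
    print("shift share",(d/.3).round(4),"mm",(d*1e3).round(1),"turn share",(np.degrees(Ro.from_matrix(R.T@G).as_rotvec())/60).round(4))
E
python3 - <<'E'
from h import *
from bench import bot
need(bot,[.537,-.2425,.12],57.6)
E
```

```text
t 0.1 pos [ 0.1907 -0.4889  0.2048] gap 1.0 F [0.26 1.02 0.62]
shift share [ 1.3739 -0.3455  0.2831] mm [ 412.2 -103.6   84.9] turn share [-8.00e-04 -4.00e-04 -6.05e-01]
```

Call:
drive_tool --plan '[{"x":0,"y":0,"z":0,"ax":0,"ay":0,"az":-0.1,"grip":-1},{"x":0,"y":0,"z":0,"ax":0,"ay":0,"az":-0.1,"grip":-1},{"x":0,"y":0,"z":0,"ax":0,"ay":0,"az":-0.1,"grip":-1},{"x":0,"y":0,"z":0,"ax":0,"ay":0,"az":-0.1,"grip":-1},{"x":0,"y":0,"z":0,"ax":0,"ay":0,"az":-0.1,"grip":-1},{"x":0,"y":0,"z":0,"ax":0,"ay":0,"az":-0.105,"grip":-1},{"x":0,"y":0,"z":0,"ax":0,"ay":0,"az":0,"grip":-1}]'

```text
time_s: 0.8
eef_pos: [0.1907, -0.489, 0.2049]
eef_rot: [0.876, 0.483, 0.0, -0.0]
force: [-0.5, -0.5, -0.1]
finger_gap: 0.996
```

Run:
```python
from h import *
from bench import bot
need(bot,[.537,-.2425,.12],57.6)
```

```text
t 0.8 pos [ 0.1907 -0.489   0.2049] gap 0.996 F [-0.53 -0.48 -0.14]
shift share [1.3112 0.5368 0.2834] mm [393.4 161.1  85. ] turn share [-0.0004 -0.0003  0.0017]
```

Call:
drive_tool --plan '[{"x":0.119,"y":0.0488,"z":0.01,"ax":0,"ay":0,"az":0,"grip":-1},{"x":0.119,"y":0.0488,"z":0.01,"ax":0,"ay":0,"az":0,"grip":-1},{"x":0.119,"y":0.0488,"z":0.01,"ax":0,"ay":0,"az":0,"grip":-1},{"x":0.119,"y":0.0488,"z":0.01,"ax":0,"ay":0,"az":0,"grip":-1},{"x":0.119,"y":0.0488,"z":0.01,"ax":0,"ay":0,"az":0,"grip":-1},{"x":0.119,"y":0.0488,"z":0.03,"ax":0,"ay":0,"az":0,"grip":-1},{"x":0.119,"y":0.0488,"z":0.04,"ax":0,"ay":0,"az":0,"grip":-1},{"x":0.119,"y":0.0488,"z":0.04,"ax":0,"ay":0,"az":0,"grip":-1},{"x":0.119,"y":0.0488,"z":0.04,"ax":0,"ay":0,"az":0,"grip":-1},{"x":0.119,"y":0.0488,"z":0.04,"ax":0,"ay":0,"az":0,"grip":-1},{"x":0.119,"y":0.0488,"z":0.01,"ax":0,"ay":0,"az":0,"grip":-1},{"x":0,"y":0,"z":0,"ax":0,"ay":0,"az":0,"grip":-1}]'

```text
time_s: 2.0
eef_pos: [0.5395, -0.2411, 0.129]
eef_rot: [0.876, 0.482, 0.0, -0.001]
force: [-1.7, -0.0, 1.0]
finger_gap: 0.996
```

Run:
```python
from h import *
from bench import bot
need(bot,[.537,-.2425,.005],57.6)
for n in("side","top"):
    d=bot.get_image(n);pickle.dump(d,open(n+"1.pkl","wb"))
    b=(130,230,190,310) if n=="side" else (140,260,240,380)
    cv2.imwrite(f"pics/{n}1.png",cv2.resize(d["pixels"][b[0]:b[1],b[2]:b[3],::-1],None,fx=5,fy=5,interpolation=cv2.INTER_CUBIC))
```

```text
t 2.0 pos [ 0.5395 -0.2411  0.129 ] gap 0.996 F [-1.72 -0.03  0.96]
shift share [-0.0087 -0.0041  0.4133] mm [ -2.6  -1.2 124. ] turn share [-0.0011 -0.0007  0.    ]
```

View pics/side1.png

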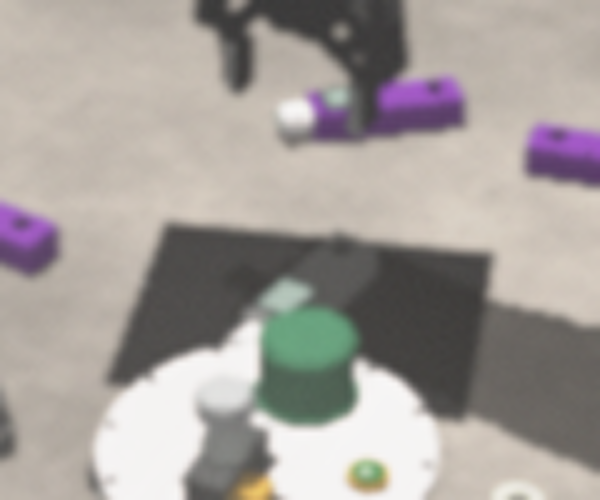

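View pics/top1.png

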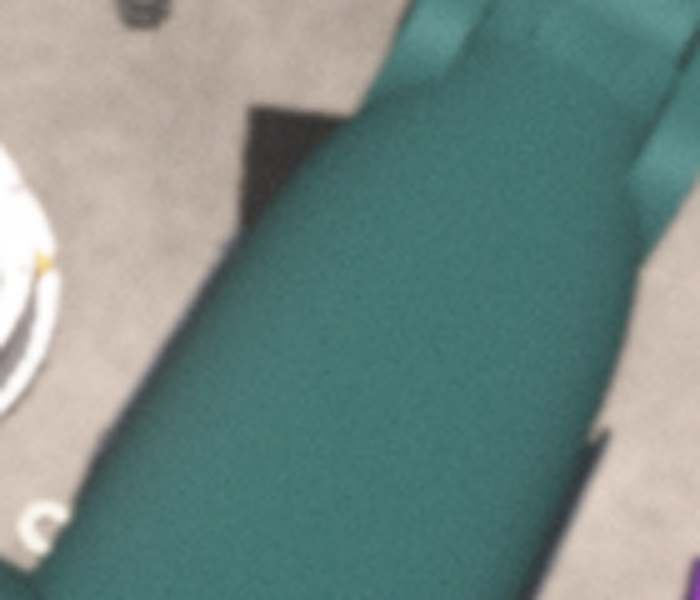

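The side view shows the open fingers straddling the body line, with the tips at crop (235,80) and (362,120). The top view is hidden by the arm. Descending now.

Call:
drive_tool --plan '[{"x":-0.0087,"y":-0.0041,"z":0.08,"ax":0,"ay":0,"az":0,"grip":-1},{"x":0,"y":0,"z":0.1,"ax":0,"ay":0,"az":0,"grip":-1},{"x":0,"y":0,"z":0.1,"ax":0,"ay":0,"az":0,"grip":-1},{"x":0,"y":0,"z":0.07,"ax":0,"ay":0,"az":0,"grip":-1},{"x":0,"y":0,"z":0.04,"ax":0,"ay":0,"az":0,"grip":-1},{"x":0,"y":0,"z":0.02,"ax":0,"ay":0,"az":0,"grip":-1},{"x":0,"y":0,"z":0,"ax":0,"ay":0,"az":0,"grip":-1},{"x":0,"y":0,"z":0,"ax":0,"ay":0,"az":0,"grip":-1}]' --force 30

```text
time_s: 2.9
eef_pos: [0.535, -0.2459, 0.0081]
eef_rot: [0.876, 0.482, 0.0, 0.001]
force: [0.0, 0.6, 0.6]
finger_gap: 1.0
```

Run:
```python
from h import *
from bench import bot
need(bot,[.537,-.2425,.005],57.6)
```

```text
t 2.9 pos [ 0.535  -0.2459  0.0081] gap 1.0 F [0.01 0.57 0.61]
shift share [ 0.013  -0.0004  0.0104] mm [ 3.9 -0.1  3.1] turn share [ 0.0012  0.     -0.0005]
```

Call:
drive_tool --plan '[{"x":0.013,"y":0,"z":0.008,"ax":0,"ay":0,"az":0,"grip":-1},{"x":0,"y":0,"z":0,"ax":0,"ay":0,"az":0,"grip":-0.4},{"x":0,"y":0,"z":0,"ax":0,"ay":0,"az":0,"grip":0},{"x":0,"y":0,"z":0,"ax":0,"ay":0,"az":0,"grip":0.3},{"x":0,"y":0,"z":0,"ax":0,"ay":0,"az":0,"grip":0.6},{"x":0,"y":0,"z":0,"ax":0,"ay":0,"az":0,"grip":0.6},{"x":0,"y":0,"z":0,"ax":0,"ay":0,"az":0,"grip":1},{"x":0,"y":0,"z":0,"ax":0,"ay":0,"az":0,"grip":1},{"x":0,"y":0,"z":0,"ax":0,"ay":0,"az":0,"grip":1},{"x":0,"y":0,"z":0,"ax":0,"ay":0,"az":0,"grip":1}]' --force 30

```text
time_s: 3.9
eef_pos: [0.5368, -0.2421, 0.0051]
eef_rot: [0.876, 0.482, 0.0, 0.0]
force: [-1.6, 1.2, 5.1]
finger_gap: 0.399
```

Run:
```python
from h import *
from bench import bot
need(bot,[.537,-.2425,.005],57.6)
```

```text
t 3.9 pos [ 0.5368 -0.2421  0.0051] gap 0.399 F [-1.55  1.23  5.09]
shift share [-0.0008  0.0013  0.0005] mm [-0.2  0.4  0.1] turn share [ 0.0003 -0.0001  0.    ]
```

Call:
drive_tool --plan '[{"x":0,"y":0,"z":-0.02,"ax":0,"ay":0,"az":0,"grip":1},{"x":0,"y":0,"z":-0.05,"ax":0,"ay":0,"az":0,"grip":1},{"x":0,"y":0,"z":-0.08,"ax":0,"ay":0,"az":0,"grip":1},{"x":0,"y":0,"z":-0.1,"ax":0,"ay":0,"az":0,"grip":1},{"x":0,"y":0,"z":-0.1,"ax":0,"ay":0,"az":0,"grip":1},{"x":0,"y":0,"z":-0.08,"ax":0,"ay":0,"az":0,"grip":1},{"x":0,"y":0,"z":-0.053,"ax":0,"ay":0,"az":0,"grip":1},{"x":0,"y":0,"z":0,"ax":0,"ay":0,"az":0,"grip":1},{"x":0,"y":0,"z":0,"ax":0,"ay":0,"az":0,"grip":1}]' --force 30

```text
time_s: 4.8
eef_pos: [0.5367, -0.242, 0.1493]
eef_rot: [0.876, 0.482, -0.0, -0.0]
force: [-0.6, -0.3, -1.4]
finger_gap: 0.396
```

Run:
```python
from h import *
from bench import bot
need(bot,[.4453,-.1139,.150],57.6)
d=bot.get_image("side");pickle.dump(d,open("side2.pkl","wb"))
cv2.imwrite(f"pics/side2.png",cv2.resize(d["pixels"][90:240,180:320,::-1],None,fx=4,fy=4,interpolation=cv2.INTER_CUBIC))
```

```text
t 4.8 pos [ 0.5367 -0.242   0.1493] gap 0.396 F [-0.6  -0.33 -1.42]
shift share [ 0.1975 -0.486  -0.0023] mm [  59.3 -145.8   -0.7] turn share [-0.0001  0.      0.0001]
```

View pics/side2.png

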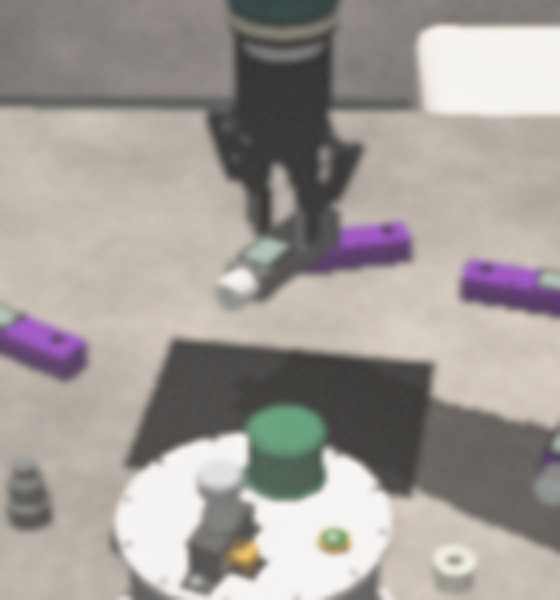

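The thermometer is held level. The lens end is at crop (232,292), about pixel (237.6,162.6). I'll check that against the prediction.

Run:
```python
from h import *
from bench import bot
D=pickle.load(open("side2.pkl","rb"))
p=np.array([.5367,-.242,.1493]);a=np.array([np.cos(np.radians(57.6)),np.sin(np.radians(57.6)),0])
for l in(.07,.08,.09): print(l,proj(D,p+a*l+[0,0,.014]))
print("tail",proj(D,p-a*.062+[0,0,.014]))
S=pickle.load(open("side.pkl","rb"))
print("cap at",proj(S,[.530,.0195,.186]))
```

```text
0.07 [238.19477417 162.13147566]
0.08 [236.38504768 163.5956481 ]
0.09 [234.55913728 165.07291426]
tail [260.66293302 143.9534475 ]
cap at [251.40818291 195.30886904]
```

Run:
```python
from h import *
D=pickle.load(open("side2.pkl","rb"))
cv2.imwrite("pics/nose.png",cv2.resize(D["pixels"][135:180,225:275,::-1],None,fx=12,fy=12,interpolation=cv2.INTER_CUBIC))
```

```text
(no output)
```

View pics/nose.png

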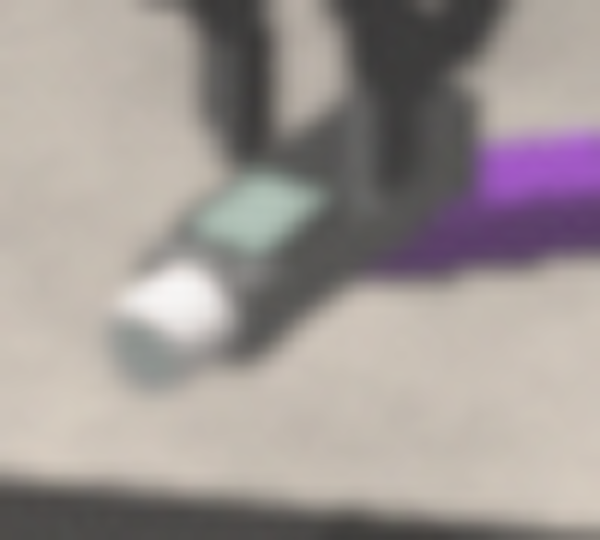

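The lens disc is at (236.9,163.4) and the prediction was (236.4,163.6), so the grasp offset is good to about 2 mm. Moving to the viewing pose.

Call:
drive_tool --plan '[{"x":0.013,"y":-0.04,"z":0,"ax":0,"ay":0,"az":0,"grip":1},{"x":0.025,"y":-0.08,"z":0,"ax":0,"ay":0,"az":0,"grip":1},{"x":0.04,"y":-0.1,"z":0,"ax":0,"ay":0,"az":0,"grip":1},{"x":0.045,"y":-0.1,"z":-0.002,"ax":0,"ay":0,"az":0,"grip":1},{"x":0.04,"y":-0.08,"z":0,"ax":0,"ay":0,"az":0,"grip":1},{"x":0.03,"y":-0.06,"z":0,"ax":0,"ay":0,"az":0,"grip":1},{"x":0.015,"y":-0.029,"z":0,"ax":0,"ay":0,"az":0,"grip":1},{"x":0,"y":0,"z":0,"ax":0,"ay":0,"az":0,"grip":1},{"x":0,"y":0,"z":0,"ax":0,"ay":0,"az":0,"grip":1},{"x":0,"y":0,"z":0,"ax":0,"ay":0,"az":0,"grip":1}]' --force 30

```text
time_s: 5.85
eef_pos: [0.4468, -0.1115, 0.15]
eef_rot: [0.876, 0.482, -0.0, -0.0]
force: [-0.1, 0.4, -1.3]
finger_gap: 0.396
```

Run:
```python
from h import *
from bench import bot
need(bot,[.4464,-.1107,.150],57.6)
for n,b in(("side",(100,240,180,340)),("top",(140,240,170,330))):
    d=bot.get_image(n);pickle.dump(d,open(n+"3.pkl","wb"))
    cv2.imwrite(f"pics/{n}3.png",cv2.resize(d["pixels"][b[0]:b[1],b[2]:b[3],::-1],None,fx=4.2,fy=4.2,interpolation=cv2.INTER_CUBIC))
```

```text
t 5.85 pos [ 0.4468 -0.1115  0.15  ] gap 0.396 F [-0.07  0.39 -1.26]
shift share [ 0.0015 -0.0027  0.0001] mm [ 0.5 -0.8  0. ] turn share [-0.0001  0.0001 -0.0005]
```

View pics/side3.png

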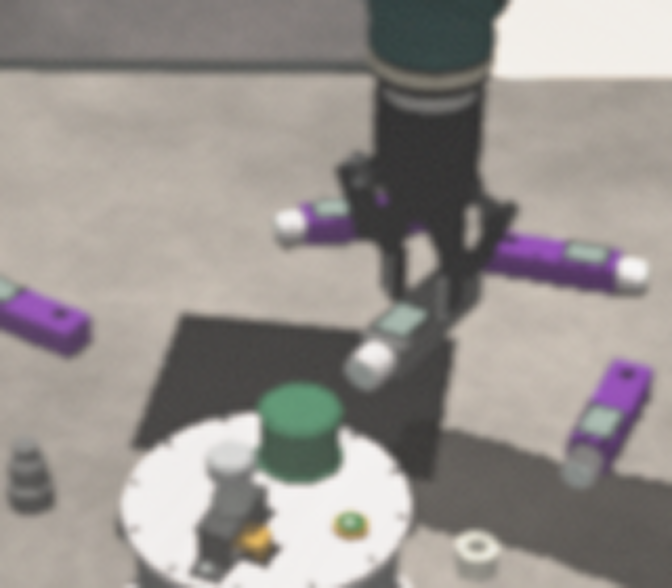

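View pics/top3.png

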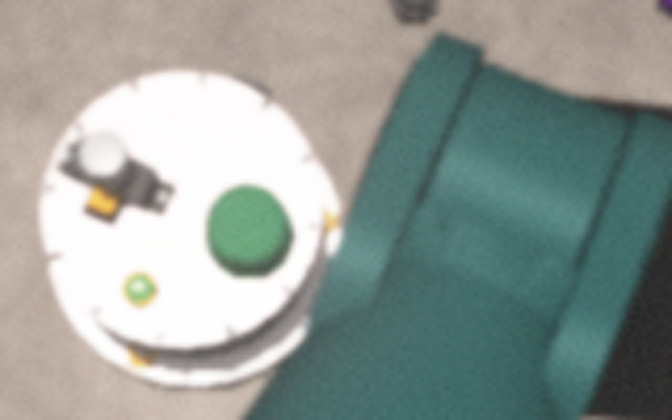

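Run:
```python
from h import *
D=pickle.load(open("side3.pkl","rb"))
p=np.array([.4468,-.1115,.150]);a=np.array([np.cos(np.radians(57.6)),np.sin(np.radians(57.6)),0])
print("lens",proj(D,p+a*.08+[0,0,.014]))
for c in([.530,.019,.164],[.530,.021,.164],[.530,.027,.164]): print(proj(D,c),proj(D,np.array(c)+[0,0,.022]),proj(D,np.array(c)-[0,0,.022]))
p=D["pixels"].astype(int)
for c in (244,248,251,254,258): print(c,[int(p[r,c,1]-p[r,c,0]) for r in range(188,220)])
print([int(p[200,c,1]-p[200,c,0]) for c in range(236,268)])
print([int(p[206,c,1]-p[206,c,0]) for c in range(236,268)])
```

```text
lens [265.59927691 188.31369559]
[251.40541915 201.47839221] [251.41062578 195.20018335] [251.4003134  207.63495401]
[251.39572833 201.9168032 ] [251.40084541 195.63532131] [251.39071051 208.07642994]
[251.3665158  203.23837305] [251.37136155 196.94708723] [251.36176439 209.40717682]
244 [-2, -1, -2, 1, 11, 32, 47, 53, 54, 53, 51, 48, 43, 39, 31, 22, 19, 19, 18, 18, 18, 19, 21, 25, 23, 10, 0, -3, -4, -4, -4, -7]
248 [-2, -2, 5, 25, 45, 54, 54, 54, 54, 54, 54, 55, 52, 49, 43, 36, 25, 17, 16, 19, 19, 18, 19, 18, 21, 26, 18, 0, -3, -2, -2, -3]
251 [-1, -1, 10, 30, 48, 53, 55, 55, 53, 54, 52, 53, 52, 51, 45, 39, 27, 19, 18, 19, 18, 16, 17, 17, 19, 24, 20, 2, -4, -3, -2, -2]
254 [-2, -1, 6, 26, 46, 54, 55, 53, 54, 53, 53, 54, 53, 50, 46, 35, 26, 19, 18, 19, 18, 17, 17, 17, 18, 22, 16, 1, -4, -3, -2, -2]
258 [-2, -2, -1, 0, 12, 31, 45, 52, 53, 52, 52, 49, 45, 39, 28, 18, 16, 15, 16, 14, 16, 15, 19, 22, 19, 7, -3, -3, -2, -2, -2, -2]
[-3, -3, -2, -2, -4, -1, 16, 37, 43, 48, 50, 52, 52, 52, 52, 52, 53, 53, 53, 53, 51, 49, 45, 38, 26, 10, 0, -1, -1, -2, -1, -1]
[0, 0, 0, -1, 4, 11, 15, 17, 18, 18, 18, 18, 16, 18, 17, 18, 18, 19, 18, 17, 17, 17, 16, 16, 12, 7, 0, -2, -3, -2, -2, -3]
```

Run:
```python
from h import *
D=pickle.load(open("side3.pkl","rb"))
cv2.imwrite("pics/nose3.png",cv2.resize(D["pixels"][165:220,238:298,::-1],None,fx=10,fy=10,interpolation=cv2.INTER_CUBIC))
```

```text
(no output)
```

View pics/nose3.png

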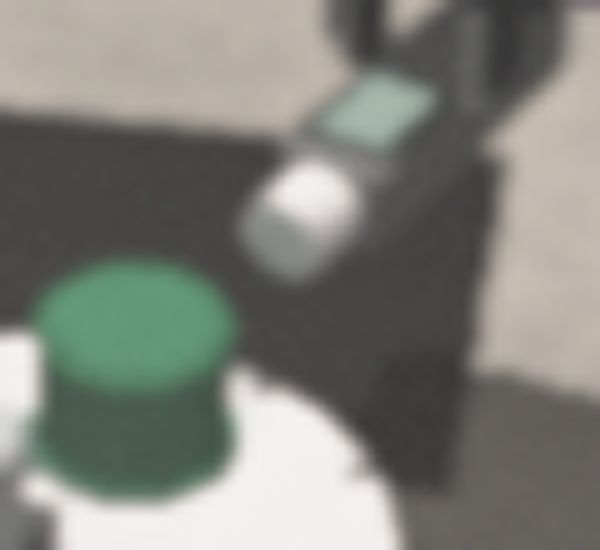

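The lens disc is at pixel (265.5,188.5), as predicted. The side view puts the cap a few mm further in +y than the top view, so I'll nudge about 2 mm to split the difference. Then I hold for well over 2 s.

Call:
drive_tool --plan '[{"x":0.006,"y":-0.007,"z":0,"ax":0,"ay":0,"az":0,"grip":1},{"x":0,"y":0,"z":0,"ax":0,"ay":0,"az":0,"grip":1},{"x":0,"y":0,"z":0,"ax":0,"ay":0,"az":0,"grip":1},{"x":0,"y":0,"z":0,"ax":0,"ay":0,"az":0,"grip":1},{"x":0,"y":0,"z":0,"ax":0,"ay":0,"az":0,"grip":1},{"x":0,"y":0,"z":0,"ax":0,"ay":0,"az":0,"grip":1},{"x":0,"y":0,"z":0,"ax":0,"ay":0,"az":0,"grip":1},{"x":0,"y":0,"z":0,"ax":0,"ay":0,"az":0,"grip":1},{"x":0,"y":0,"z":0,"ax":0,"ay":0,"az":0,"grip":1},{"x":0,"y":0,"z":0,"ax":0,"ay":0,"az":0,"grip":1},{"x":0,"y":0,"z":0,"ax":0,"ay":0,"az":0,"grip":1},{"x":0,"y":0,"z":0,"ax":0,"ay":0,"az":0,"grip":1}]'

```text
time_s: 7.15
eef_pos: [0.4455, -0.1082, 0.1503]
eef_rot: [0.876, 0.482, 0.0, 0.0]
force: [0.7, -1.0, -0.3]
finger_gap: 0.396
```

Call:
drive_tool --plan '[{"x":0,"y":0,"z":0,"ax":0,"ay":0,"az":0,"grip":1},{"x":0,"y":0,"z":0,"ax":0,"ay":0,"az":0,"grip":1},{"x":0,"y":0,"z":0,"ax":0,"ay":0,"az":0,"grip":1},{"x":0,"y":0,"z":0,"ax":0,"ay":0,"az":0,"grip":1},{"x":0,"y":0,"z":0,"ax":0,"ay":0,"az":0,"grip":1},{"x":0,"y":0,"z":0,"ax":0,"ay":0,"az":0,"grip":1},{"x":0,"y":0,"z":0,"ax":0,"ay":0,"az":0,"grip":1},{"x":0,"y":0,"z":0,"ax":0,"ay":0,"az":0,"grip":1},{"x":0,"y":0,"z":0,"ax":0,"ay":0,"az":0,"grip":1},{"x":0,"y":0,"z":0,"ax":0,"ay":0,"az":0,"grip":1},{"x":0,"y":0,"z":0,"ax":0,"ay":0,"az":0,"grip":1},{"x":0,"y":0,"z":0,"ax":0,"ay":0,"az":0,"grip":1}]'

```text
time_s: 8.35
eef_pos: [0.4455, -0.1082, 0.1503]
eef_rot: [0.876, 0.482, 0.0, 0.0]
force: [-0.8, -0.3, -1.0]
finger_gap: 0.398
```

Call:
drive_tool --plan '[{"x":0,"y":0,"z":0,"ax":0,"ay":0,"az":0,"grip":1},{"x":0,"y":0,"z":0,"ax":0,"ay":0,"az":0,"grip":1},{"x":0,"y":0,"z":0,"ax":0,"ay":0,"az":0,"grip":1},{"x":0,"y":0,"z":0,"ax":0,"ay":0,"az":0,"grip":1},{"x":0,"y":0,"z":0,"ax":0,"ay":0,"az":0,"grip":1},{"x":0,"y":0,"z":0,"ax":0,"ay":0,"az":0,"grip":1}]'

```text
time_s: 8.95
eef_pos: [0.4455, -0.1082, 0.1503]
eef_rot: [0.876, 0.482, -0.0, -0.0]
force: [-0.8, 0.3, -1.5]
finger_gap: 0.396
```

Run:
```python
from h import *
from bench import bot
need(bot,[.5368,-.2421,.03],57.6)
```

```text
t 8.95 pos [ 0.4455 -0.1082  0.1503] gap 0.396 F [-0.8   0.29 -1.46]
shift share [-0.2139  0.4962  0.4009] mm [-64.2 148.8 120.3] turn share [-0.  0.  0.]
```

Call:
drive_tool --plan '[{"x":-0.02,"y":0.03,"z":0,"ax":0,"ay":0,"az":0,"grip":1},{"x":-0.04,"y":0.08,"z":0,"ax":0,"ay":0,"az":0,"grip":1},{"x":-0.045,"y":0.1,"z":0,"ax":0,"ay":0,"az":0,"grip":1},{"x":-0.045,"y":0.1,"z":0.02,"ax":0,"ay":0,"az":0,"grip":1},{"x":-0.034,"y":0.09,"z":0.04,"ax":0,"ay":0,"az":0,"grip":1},{"x":-0.02,"y":0.066,"z":0.06,"ax":0,"ay":0,"az":0,"grip":1},{"x":-0.01,"y":0.03,"z":0.08,"ax":0,"ay":0,"az":0,"grip":1},{"x":0,"y":0,"z":0.08,"ax":0,"ay":0,"az":0,"grip":1},{"x":0,"y":0,"z":0.07,"ax":0,"ay":0,"az":0,"grip":1},{"x":0,"y":0,"z":0.04,"ax":0,"ay":0,"az":0,"grip":1},{"x":0,"y":0,"z":0.01,"ax":0,"ay":0,"az":0,"grip":1},{"x":0,"y":0,"z":0,"ax":0,"ay":0,"az":0,"grip":1}]'

```text
time_s: 10.15
eef_pos: [0.5369, -0.2424, 0.0305]
eef_rot: [0.876, 0.482, 0.0, 0.0]
force: [-0.5, -0.1, -1.1]
finger_gap: 0.4
```

Run:
```python
from h import *
from bench import bot
need(bot,[.5368,-.2421,.0055],57.6)
```

```text
t 10.15 pos [ 0.5369 -0.2424  0.0305] gap 0.4 F [-0.53 -0.06 -1.12]
shift share [ 0.0007 -0.0008  0.0833] mm [ 0.2 -0.2 25. ] turn share [ 0.0001  0.     -0.0001]
```

Call:
drive_tool --plan '[{"x":0,"y":0,"z":0.03,"ax":0,"ay":0,"az":0,"grip":1},{"x":0,"y":0,"z":0.025,"ax":0,"ay":0,"az":0,"grip":1},{"x":0,"y":0,"z":0.015,"ax":0,"ay":0,"az":0,"grip":1},{"x":0,"y":0,"z":0.008,"ax":0,"ay":0,"az":0,"grip":1},{"x":0,"y":0,"z":0.004,"ax":0,"ay":0,"az":0,"grip":1},{"x":0,"y":0,"z":0,"ax":0,"ay":0,"az":0,"grip":1},{"x":0,"y":0,"z":0,"ax":0,"ay":0,"az":0,"grip":1}]'

```text
time_s: 10.85
eef_pos: [0.5369, -0.2422, 0.0059]
eef_rot: [0.876, 0.482, 0.0, 0.0]
force: [0.4, -0.2, -1.3]
finger_gap: 0.398
```

Call:
drive_tool --plan '[{"x":0,"y":0,"z":0.002,"ax":0,"ay":0,"az":0,"grip":1},{"x":0,"y":0,"z":0.001,"ax":0,"ay":0,"az":0,"grip":1},{"x":0,"y":0,"z":0,"ax":0,"ay":0,"az":0,"grip":1},{"x":0,"y":0,"z":0,"ax":0,"ay":0,"az":0,"grip":1}]'

```text
time_s: 11.25
eef_pos: [0.5369, -0.2422, 0.0052]
eef_rot: [0.876, 0.482, 0.0, 0.0]
force: [-1.4, 1.6, 5.9]
finger_gap: 0.4
```

Contact with the mat (+6 N). Releasing gently, then rising.

Call:
drive_tool --plan '[{"x":0,"y":0,"z":0,"ax":0,"ay":0,"az":0,"grip":0.15},{"x":0,"y":0,"z":0,"ax":0,"ay":0,"az":0,"grip":0},{"x":0,"y":0,"z":0,"ax":0,"ay":0,"az":0,"grip":-0.2},{"x":0,"y":0,"z":0,"ax":0,"ay":0,"az":0,"grip":-0.6},{"x":0,"y":0,"z":0,"ax":0,"ay":0,"az":0,"grip":-1},{"x":0,"y":0,"z":0,"ax":0,"ay":0,"az":0,"grip":-1},{"x":0,"y":0,"z":0,"ax":0,"ay":0,"az":0,"grip":-1},{"x":0,"y":0,"z":-0.03,"ax":0,"ay":0,"az":0,"grip":-1},{"x":0,"y":0,"z":-0.08,"ax":0,"ay":0,"az":0,"grip":-1},{"x":0,"y":0,"z":-0.12,"ax":0,"ay":0,"az":0,"grip":-1},{"x":0,"y":0,"z":-0.12,"ax":0,"ay":0,"az":0,"grip":-1},{"x":0,"y":0,"z":-0.12,"ax":0,"ay":0,"az":0,"grip":-1}]'

```text
time_s: 12.45
eef_pos: [0.5365, -0.2419, 0.148]
eef_rot: [0.876, 0.482, 0.0, 0.0]
force: [0.3, -0.6, 0.2]
finger_gap: 0.999
```

Call:
drive_tool --plan '[{"x":0,"y":0,"z":-0.12,"ax":0,"ay":0,"az":0,"grip":-1},{"x":0,"y":0,"z":-0.12,"ax":0,"ay":0,"az":0,"grip":-1},{"x":0,"y":0,"z":-0.12,"ax":0,"ay":0,"az":0,"grip":-1},{"x":0,"y":0,"z":-0.08,"ax":0,"ay":0,"az":0,"grip":-1},{"x":0,"y":0,"z":0,"ax":0,"ay":0,"az":0,"grip":-1}]'

```text
time_s: 12.95
eef_pos: [0.5375, -0.2426, 0.2816]
eef_rot: [0.876, 0.482, 0.001, 0.002]
force: [-0.5, 0.4, -0.6]
finger_gap: 0.999
```

Run:
```python
from h import *
from bench import bot
need(bot,[.5736,.1095,.29],57.6)
print(bot.read_state()["q"].round(2))
d=bot.get_image("side");pickle.dump(d,open("side4.pkl","wb"))
cv2.imwrite(f"pics/side4.png",cv2.resize(d["pixels"][130:240,180:320,::-1],None,fx=4.5,fy=4.5,interpolation=cv2.INTER_CUBIC))
```

```text
t 12.95 pos [ 0.5375 -0.2426  0.2816] gap 0.999 F [-0.45  0.37 -0.65]
shift share [ 1.0554 -0.5271 -0.0309] mm [ 316.6 -158.1   -9.3] turn share [ 0.0051 -0.      0.    ]
[-0.56  0.37  0.31  1.51 -0.    1.57]
```

View pics/side4.png

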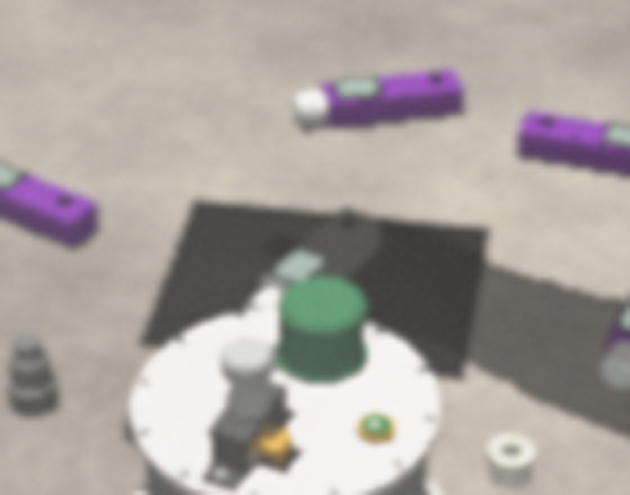

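The thermometer lies flat, display up, on the mat at crop (310,260). Moving over the knob at safe height.

Call:
drive_tool --plan '[{"x":0.05,"y":-0.025,"z":0,"ax":0,"ay":0,"az":0,"grip":-1},{"x":0.1,"y":-0.05,"z":0,"ax":0,"ay":0,"az":0,"grip":-1},{"x":0.12,"y":-0.06,"z":0,"ax":0,"ay":0,"az":0,"grip":-1},{"x":0.12,"y":-0.06,"z":0,"ax":0,"ay":0,"az":0,"grip":-1},{"x":0.12,"y":-0.06,"z":0,"ax":0,"ay":0,"az":0,"grip":-1},{"x":0.12,"y":-0.06,"z":0,"ax":0,"ay":0,"az":0,"grip":-1},{"x":0.12,"y":-0.06,"z":0,"ax":0,"ay":0,"az":0,"grip":-1},{"x":0.12,"y":-0.06,"z":0,"ax":0,"ay":0,"az":0,"grip":-1},{"x":0.1,"y":-0.05,"z":0,"ax":0,"ay":0,"az":0,"grip":-1},{"x":0.065,"y":-0.032,"z":0,"ax":0,"ay":0,"az":0,"grip":-1},{"x":0.02,"y":-0.01,"z":0,"ax":0,"ay":0,"az":0,"grip":-1},{"x":0,"y":0,"z":0,"ax":0,"ay":0,"az":0,"grip":-1}]'

```text
time_s: 14.2
eef_pos: [0.5722, 0.1108, 0.2771]
eef_rot: [0.876, 0.482, -0.001, -0.0]
force: [-0.1, -1.0, -0.1]
finger_gap: 1.0
```

Run:
```python
from h import *
from bench import bot
need(bot,[.5736,.1100,.24],57.6)
d=bot.get_image("side");pickle.dump(d,open("side5.pkl","wb"))
print("TCP px",proj(d,bot.read_state()["eef_pos"]),"knob pred",[proj(d,[.5736,y,z]).round(1) for y in(.108,.112) for z in(.200,.213)])
cv2.imwrite(f"pics/side5.png",cv2.resize(d["pixels"][130:260,180:300,::-1],None,fx=4.6,fy=4.6,interpolation=cv2.INTER_CUBIC))
```

```text
t 14.2 pos [0.5722 0.1108 0.2771] gap 1.0 F [-0.12 -1.02 -0.07]
shift share [0.0003 0.0057 0.1235] mm [ 0.1  1.7 37.1] turn share [-0.0011  0.0008  0.0016]
TCP px [234.05571171 187.8304635 ] knob pred [array([234.2, 211.3]), array([234.1, 207.4]), array([234.2, 212.3]), array([234.1, 208.4])]
```

View pics/side5.png

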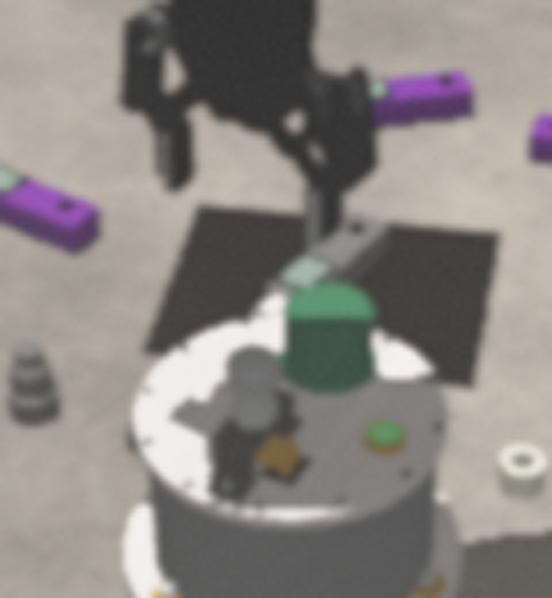

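Column check: the TCP is at 234.1 and the knob at about 234.5, aligned. Both fingers are clear of the cap, so I descend around the knob.

Call:
drive_tool --plan '[{"x":0,"y":0.0057,"z":0.04,"ax":0,"ay":0,"az":0,"grip":-1},{"x":0,"y":0,"z":0.06,"ax":0,"ay":0,"az":0,"grip":-1},{"x":0,"y":0,"z":0.06,"ax":0,"ay":0,"az":0,"grip":-1},{"x":0,"y":0,"z":0.06,"ax":0,"ay":0,"az":0,"grip":-1},{"x":0,"y":0,"z":0.04,"ax":0,"ay":0,"az":0,"grip":-1},{"x":0,"y":0,"z":0.025,"ax":0,"ay":0,"az":0,"grip":-1},{"x":0,"y":0,"z":0.01,"ax":0,"ay":0,"az":0,"grip":-1},{"x":0,"y":0,"z":0,"ax":0,"ay":0,"az":0,"grip":-1}]'

```text
time_s: 15.05
eef_pos: [0.5742, 0.1085, 0.1893]
eef_rot: [0.876, 0.482, -0.0, -0.0]
force: [0.8, 0.3, 1.0]
finger_gap: 0.999
```

Run:
```python
from h import *
from bench import bot
need(bot,[.5736,.1100,.186],57.6)
for n,b in(("side",(150,250,190,290)),("top",(140,240,150,290))):
    d=bot.get_image(n);pickle.dump(d,open(n+"6.pkl","wb"))
    cv2.imwrite(f"pics/{n}6.png",cv2.resize(d["pixels"][b[0]:b[1],b[2]:b[3],::-1],None,fx=5.5,fy=5.5,interpolation=cv2.INTER_CUBIC))
```

```text
t 15.05 pos [0.5742 0.1085 0.1893] gap 0.999 F [0.82 0.28 0.98]
shift share [ 0.0032 -0.0045  0.011 ] mm [ 1.  -1.4  3.3] turn share [-0.0001  0.0001 -0.0005]
```

View pics/side6.png

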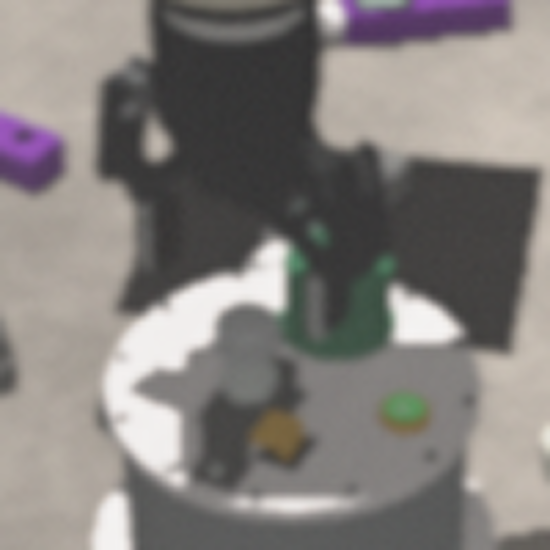

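View pics/top6.png

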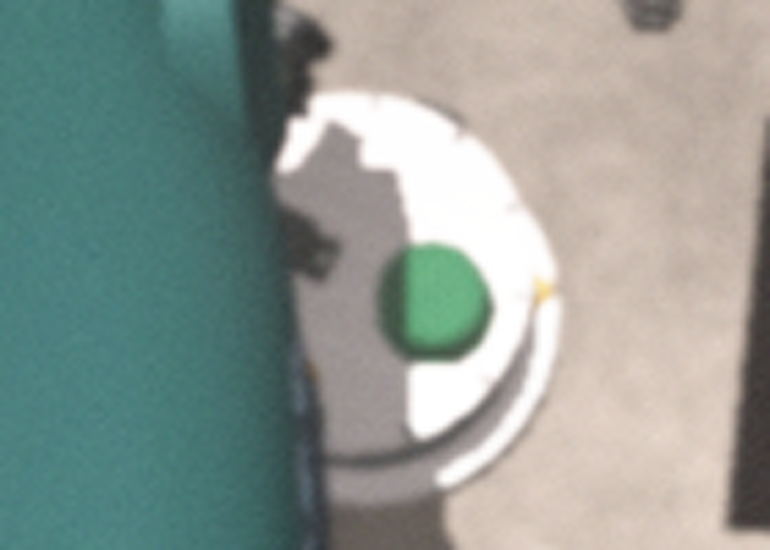

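Run:
```python
from h import *
D=pickle.load(open("side6.pkl","rb"))
p=np.array([.5742,.1085,0]);j=np.array([.8443,-.5358,0])
for z in(.198,.202):
  for o in(.0425,.057): print(z,o,[(((proj(D,p+s*o*j+[0,0,z])-[190,150]+.5)*5.5)).round(0) for s in(1,-1)])
print("knob band bottom/top/apex at p",[((proj(D,p+[0,0,z])-[190,150]+.5)*5.5).round(0) for z in(.200,.213,.2175)])
cv2.imwrite("pics/z6.png",cv2.resize(D["pixels"][180:235,205:265,::-1],None,fx=10,fy=10,interpolation=cv2.INTER_CUBIC))
```

```text
0.198 0.0425 [array([172., 313.]), array([319., 375.])]
0.198 0.057 [array([148., 303.]), array([345., 386.])]
0.202 0.0425 [array([172., 307.]), array([319., 369.])]
0.202 0.057 [array([148., 297.]), array([345., 380.])]
knob band bottom/top/apex at p [array([245., 341.]), array([244., 319.]), array([244., 312.])]
```

View pics/z6.png

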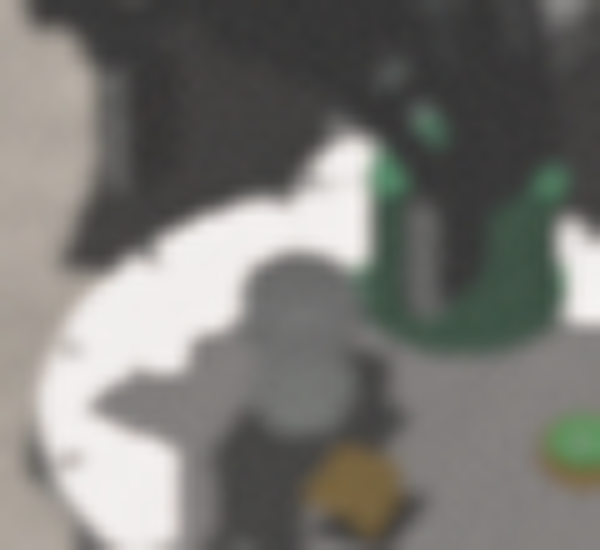

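Run:
```python
from h import *
D=pickle.load(open("side6.pkl","rb"))
j=np.array([.8443,-.5358,0])
p=np.array([.5395,-.2411,.129])
for b in(0,.013,.02,.03):
  print(b,[proj(D,p+s*.0425*j+[0,0,b]).round(1) for s in(1,-1)], "obs 236.5,146.5 / 261.9,155.5")
p=np.array([.5722,.1108,.2771])
for b in(0,.013,.02,.03):
  print(b,[((proj(D,p+s*.0425*j+[0,0,b])-[180,130]+.5)*4.6).round(0) for s in(1,-1)], "obs 175,185 / 318,240")
```

```text
0 [array([238.9, 157.5]), array([260.5, 165.2])] obs 236.5,146.5 / 261.9,155.5
0.013 [array([238.8, 154.1]), array([260.6, 161.8])] obs 236.5,146.5 / 261.9,155.5
0.02 [array([238.8, 152.3]), array([260.6, 160. ])] obs 236.5,146.5 / 261.9,155.5
0.03 [array([238.7, 149.7]), array([260.7, 157.4])] obs 236.5,146.5 / 261.9,155.5
0 [array([188., 245.]), array([316., 295.])] obs 175,185 / 318,240
0.013 [array([187., 225.]), array([316., 276.])] obs 175,185 / 318,240
0.02 [array([187., 215.]), array([316., 265.])] obs 175,185 / 318,240
0.03 [array([186., 200.]), array([316., 250.])] obs 175,185 / 318,240
```

Run:
```python
from h import *
D=pickle.load(open("side2.pkl","rb"))
j=np.array([.8443,-.5358,0]);a=np.array([.5358,.8443,0])
p=np.array([.5367,-.242,.1493])
for b in(0,.005,.01,.015,.02):
  print(b,[((proj(D,p+s*.025*j+[0,0,b])-[225,135]+.5)*12).round(0) for s in(1,-1)],((proj(D,p-.018*j+[0,0,b])-[225,135]+.5)*12).round(0))
cv2.imwrite("pics/f2.png",cv2.resize(cv2.convertScaleAbs(D["pixels"][125:175,235:285,::-1],alpha=2),None,fx=12,fy=12,interpolation=cv2.INTER_CUBIC))
D=pickle.load(open("side6.pkl","rb"))
cv2.imwrite("pics/f6.png",cv2.resize(cv2.convertScaleAbs(D["pixels"][170:230,200:265,::-1],alpha=2),None,fx=10,fy=10,interpolation=cv2.INTER_CUBIC))
```

```text
0 [array([235., 230.]), array([389., 284.])] [367. 276.]
0.005 [array([234., 214.]), array([389., 268.])] [367. 261.]
0.01 [array([234., 199.]), array([389., 253.])] [367. 245.]
0.015 [array([234., 183.]), array([389., 237.])] [367. 229.]
0.02 [array([234., 167.]), array([389., 221.])] [367. 213.]
```

View pics/f2.png

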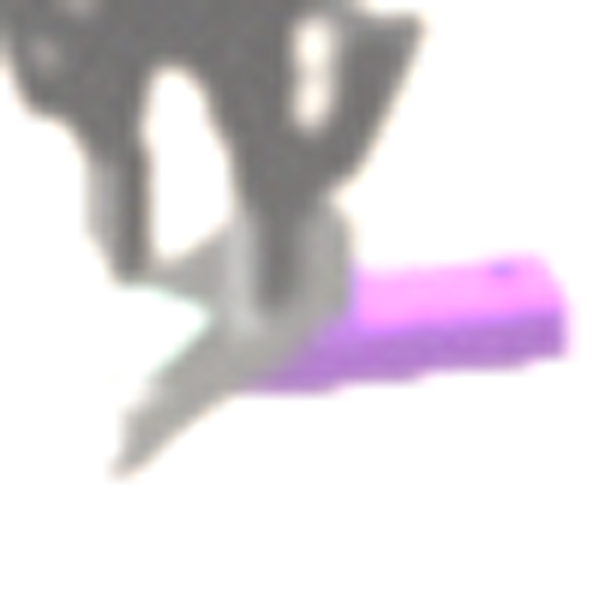

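View pics/f6.png

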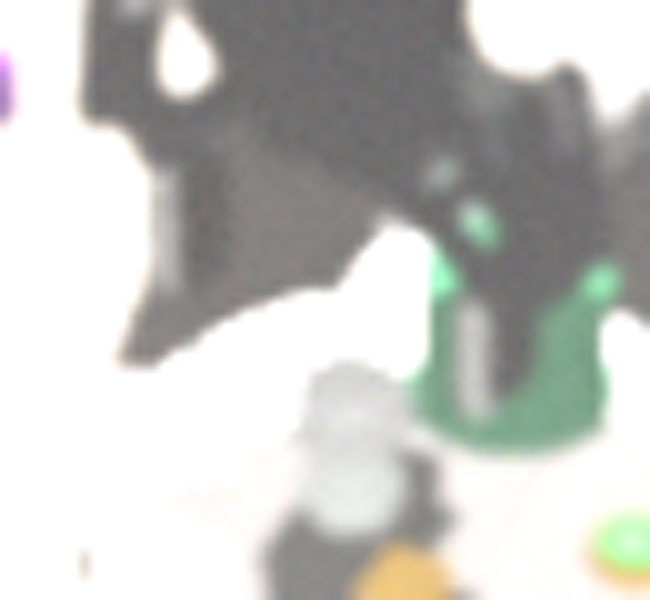

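The images consistently put the visible pad ends further back than nominal: about 19 mm behind the TCP at this gap and about 33 mm when fully open. I'll go lower so the pads cover the knob band, keeping the TCP (0.178) above the bridge (0.174) whichever reading is true.

Call:
drive_tool --plan '[{"x":0.0032,"y":-0.004,"z":0.015,"ax":0,"ay":0,"az":0,"grip":-1},{"x":0,"y":0,"z":0.014,"ax":0,"ay":0,"az":0,"grip":-1},{"x":0,"y":0,"z":0.008,"ax":0,"ay":0,"az":0,"grip":-1},{"x":0,"y":0,"z":0,"ax":0,"ay":0,"az":0,"grip":-1},{"x":0,"y":0,"z":0,"ax":0,"ay":0,"az":0,"grip":-0.4},{"x":0,"y":0,"z":0,"ax":0,"ay":0,"az":0,"grip":0},{"x":0,"y":0,"z":0,"ax":0,"ay":0,"az":0,"grip":0.15},{"x":0,"y":0,"z":0,"ax":0,"ay":0,"az":0,"grip":0.15},{"x":0,"y":0,"z":0,"ax":0,"ay":0,"az":0,"grip":0.15}]' --force 25

```text
time_s: 16.05
eef_pos: [0.5738, 0.1104, 0.1782]
eef_rot: [0.876, 0.482, 0.0, 0.0]
force: [-0.2, -0.3, 0.7]
finger_gap: 0.423
```

Run:
```python
from h import *
from bench import bot
need(bot,[.5736,.1100,.178],57.6)
D=bot.get_image("side");pickle.dump(D,open("side7.pkl","wb"))
cv2.imwrite("pics/f7.png",cv2.resize(cv2.convertScaleAbs(D["pixels"][170:230,200:265,::-1],alpha=1.6),None,fx=10,fy=10,interpolation=cv2.INTER_CUBIC))
```

```text
t 16.05 pos [0.5738 0.1104 0.1782] gap 0.423 F [-0.24 -0.25  0.68]
shift share [-0.0015  0.0001  0.0008] mm [-0.4  0.   0.2] turn share [ 0.0001 -0.0001  0.    ]
```

View pics/f7.png

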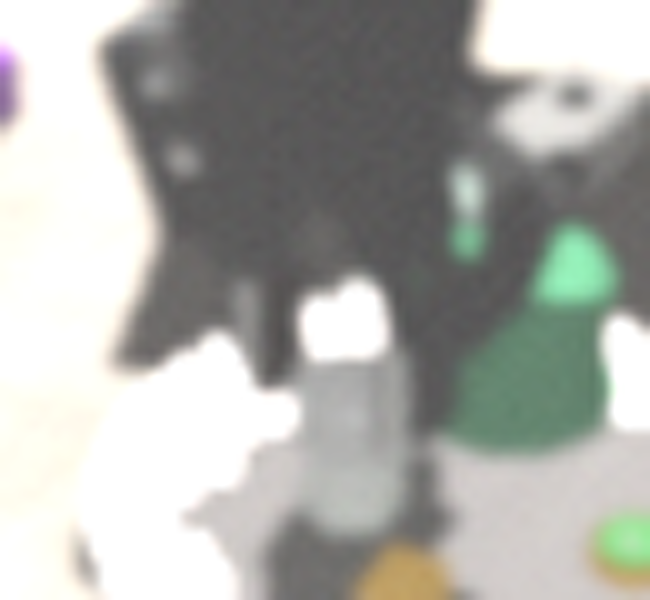

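The pads straddle the knob (cols 300–405), but their ends are only about mid-band. I'll lower another 8 mm, shift about 1 mm to centre, and watch the force.

Call:
drive_tool --plan '[{"x":0,"y":-0.003,"z":0.008,"ax":0,"ay":0,"az":0,"grip":0.1},{"x":0,"y":0,"z":0.01,"ax":0,"ay":0,"az":0,"grip":0.1},{"x":0,"y":0,"z":0.008,"ax":0,"ay":0,"az":0,"grip":0.1},{"x":0,"y":0,"z":0,"ax":0,"ay":0,"az":0,"grip":0.1},{"x":0,"y":0,"z":0,"ax":0,"ay":0,"az":0,"grip":0.1}]' --force 25

```text
time_s: 16.6
eef_pos: [0.573, 0.1109, 0.1703]
eef_rot: [0.876, 0.482, -0.0, -0.0]
force: [0.3, 0.8, 0.5]
finger_gap: 0.447
```

Run:
```python
from h import *
from bench import bot
need(bot,[.5736,.1100,.170],57.6)
D=bot.get_image("side");pickle.dump(D,open("side8.pkl","wb"))
cv2.imwrite("pics/f8.png",cv2.resize(cv2.convertScaleAbs(D["pixels"][185:230,210:260,::-1],alpha=1.6),None,fx=12,fy=12,interpolation=cv2.INTER_CUBIC))
```

```text
t 16.6 pos [0.573  0.1109 0.1703] gap 0.447 F [0.35 0.78 0.53]
shift share [-0.0013  0.0033  0.001 ] mm [-0.4  1.   0.3] turn share [-0.0001  0.0001  0.0001]
```

View pics/f8.png

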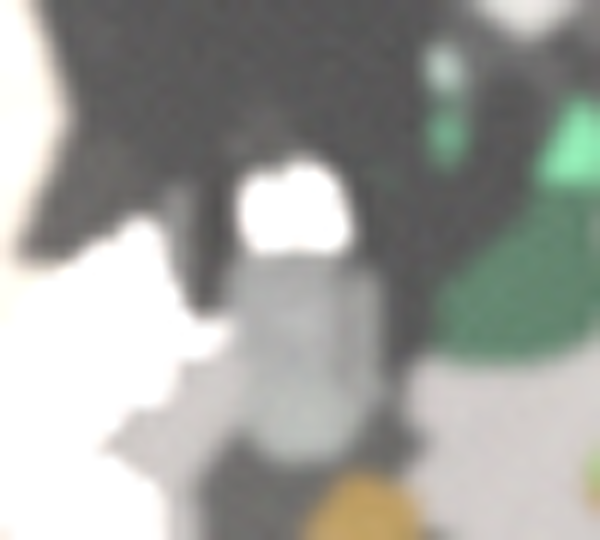

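The pad end (crop y≈390) now reaches just below the knob's band, with no contact force. Closing firmly.

Call:
drive_tool --plan '[{"x":0,"y":0,"z":0,"ax":0,"ay":0,"az":0,"grip":1},{"x":0,"y":0,"z":0,"ax":0,"ay":0,"az":0,"grip":1},{"x":0,"y":0,"z":0,"ax":0,"ay":0,"az":0,"grip":1},{"x":0,"y":0,"z":0,"ax":0,"ay":0,"az":0,"grip":1},{"x":0,"y":0,"z":0,"ax":0,"ay":0,"az":0,"grip":1}]' --force 80

```text
time_s: 17.15
eef_pos: [0.5734, 0.1107, 0.1709]
eef_rot: [0.876, 0.482, 0.0, 0.0]
force: [-0.7, -2.5, 6.1]
finger_gap: 0.337
```

Call:
drive_tool --plan '[{"x":0,"y":0,"z":-0.006,"ax":0,"ay":0,"az":0,"grip":1},{"x":0,"y":0,"z":-0.008,"ax":0,"ay":0,"az":0,"grip":1},{"x":0,"y":0,"z":-0.008,"ax":0,"ay":0,"az":0,"grip":1},{"x":0,"y":0,"z":-0.008,"ax":0,"ay":0,"az":0,"grip":1},{"x":0,"y":0,"z":0,"ax":0,"ay":0,"az":0,"grip":1},{"x":0,"y":0,"z":0,"ax":0,"ay":0,"az":0,"grip":1}]' --force 80

```text
time_s: 17.75
eef_pos: [0.5733, 0.1107, 0.1787]
eef_rot: [0.876, 0.482, -0.0, 0.0]
force: [5.0, -2.5, -11.1]
finger_gap: 0.335
```

The force (-11 N) matches the spring at about 8 mm travel, so it's not slipping. Continuing.

Call:
drive_tool --plan '[{"x":0,"y":0,"z":-0.007,"ax":0,"ay":0,"az":0,"grip":1},{"x":0,"y":0,"z":-0.007,"ax":0,"ay":0,"az":0,"grip":1},{"x":0,"y":0,"z":-0.006,"ax":0,"ay":0,"az":0,"grip":1},{"x":0,"y":0,"z":0,"ax":0,"ay":0,"az":0,"grip":1},{"x":0,"y":0,"z":0,"ax":0,"ay":0,"az":0,"grip":1}]' --force 80

```text
time_s: 18.25
eef_pos: [0.5733, 0.1107, 0.1844]
eef_rot: [0.876, 0.482, -0.0, -0.0]
force: [7.2, -2.4, -13.3]
finger_gap: 0.335
```

Call:
drive_tool --plan '[{"x":0,"y":0,"z":-0.004,"ax":0,"ay":0,"az":0,"grip":1},{"x":0,"y":0,"z":0,"ax":0,"ay":0,"az":0,"grip":1},{"x":0,"y":0,"z":0,"ax":0,"ay":0,"az":0,"grip":1}]' --force 80

```text
time_s: 18.55
eef_pos: [0.5732, 0.1107, 0.1856]
eef_rot: [0.876, 0.482, -0.0, -0.0]
force: [6.3, -1.6, -14.4]
finger_gap: 0.337
```

Call:
drive_tool --plan '[{"x":0,"y":0,"z":-0.003,"ax":0,"ay":0,"az":0,"grip":1},{"x":0,"y":0,"z":0,"ax":0,"ay":0,"az":0,"grip":1},{"x":0,"y":0,"z":0,"ax":0,"ay":0,"az":0,"grip":1}]' --force 80

```text
time_s: 18.85
eef_pos: [0.5732, 0.1107, 0.1861]
eef_rot: [0.876, 0.482, -0.001, -0.0]
force: [9.2, -1.1, -17.9]
finger_gap: 0.336
```

Call:
drive_tool --plan '[{"x":0,"y":0,"z":-0.002,"ax":0,"ay":0,"az":0,"grip":1},{"x":0,"y":0,"z":0,"ax":0,"ay":0,"az":0,"grip":1},{"x":0,"y":0,"z":0,"ax":0,"ay":0,"az":0,"grip":1},{"x":0,"y":0,"z":0,"ax":0,"ay":0,"az":0,"grip":1},{"x":0,"y":0,"z":0,"ax":0,"ay":0,"az":0,"grip":1},{"x":0,"y":0,"z":0,"ax":0,"ay":0,"az":0,"grip":1},{"x":0,"y":0,"z":0,"ax":0,"ay":0,"az":0,"grip":1},{"x":0,"y":0,"z":0,"ax":0,"ay":0,"az":0,"grip":1}]' --force 80

```text
time_s: 19.65
eef_pos: [0.5732, 0.1107, 0.1862]
eef_rot: [0.876, 0.482, -0.001, -0.0]
force: [9.8, -1.8, -22.9]
finger_gap: 0.331
```

Run:
```python
from h import *
from bench import bot
need(bot,[.5736,.1100,.186],57.6)
D=bot.get_image("side")
cv2.imwrite("pics/f9.png",cv2.resize(cv2.convertScaleAbs(D["pixels"][140:245,180:300,::-1],alpha=1.4),None,fx=5,fy=5,interpolation=cv2.INTER_CUBIC))
```

```text
t 19.65 pos [0.5732 0.1107 0.1862] gap 0.331 F [  9.85  -1.8  -22.88]
shift share [-0.0011  0.0024  0.0006] mm [-0.3  0.7  0.2] turn share [-0.0014  0.0013 -0.0001]
```

View pics/f9.png

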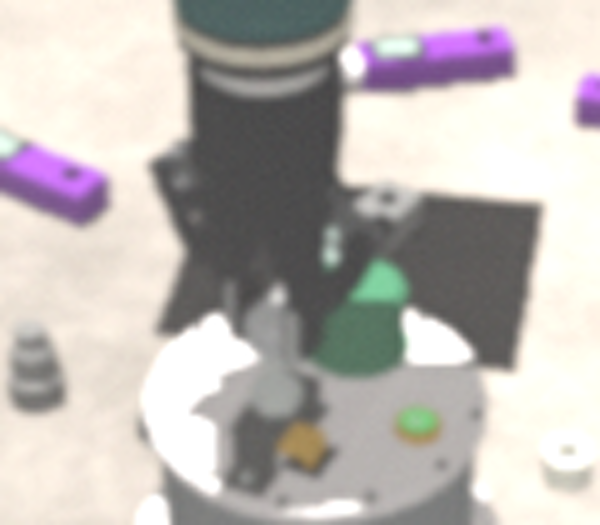

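The knob is raised between the pads at crop (272,320). The lift stalled at +15.3 mm while the force rose to 23 N, so it is against its stop. The bystanders in view have not moved, so I'm handing in.

```bash
python3 -c "
from bench import bot
print(bot.job_done()); s=bot.read_state(); print(s['time_s'],s['eef_pos'],s['force'],s['finger_gap'])"
```

```text
the job is handed in; nothing more can be done
None
the job is handed in; nothing more can be done
```

The whole job is done and handed in at about 19.7 s, with the arm still holding the plunger knob up against its stop.

- **Temperature check:** I held the grey thermometer still for about 2.9 s, with its lens about 5 cm from the cap and level with its middle. The lens was within 0.3 px of where it should be in the side view, checked just before a final nudge of about 3 mm.
- **Laying it down:** I put the thermometer back on the mat in its old place and let go. The side picture after release shows it flat, display up.
- **Mass lock:** I gripped the knob at 80 N and pulled straight up. The lift stalled at 15.3 mm while the upward pull rose from about 14 to 23 N, so the plunger is at its 15 mm stop and the pin is clear. It held steady over the last 0.8 s before hand-in.
- **Surroundings:** I saw no sign of contact with the seismometer apart from the knob. The loose parts visible in the last side picture had not moved; it does not show the earth rod stub or every look-alike.

Two checks disagreed:

- **Cap position:** The two cameras differed by 5–8 mm along y, so I aimed between them. The 5 cm distance is therefore good to about 4 mm, and the sideways aim to about 2–3 mm.
- **Finger ends:** In the pictures the visible finger ends sit 19–35 mm behind the stated tool point. I set the knob grip lower to allow for this.

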